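# Hook the canister lid out from behind the guard

### The job

The lid of the open coffee canister has slid behind the clear fixed guard, where a hand cannot get at it. Slide the hooked rod out of its sleeve, lay it flat on the table and let go, take it again by its wooden handle, draw the lid out in front of the guard with the hook without touching the lid by hand while it is behind the guard, and lay the rod down flat on the table, clear of the guard and the sleeve. Then lift the lid by its knob and put it on the canister, lowering it fully home before you let go; leave the canister, mug, syrup bottle, scale and cups where they stand.

Things in the scene. Friction and masses are not known exactly. Their poses are not given: they have to be found in the camera images.
- guard: (All sizes in mm.) Clear acrylic guard with thin aluminium edges, fixed to the table: a box without floor, inside 330 wide (x), 200 deep (y) and 115 high, walls 5 thick. Its front (own -y side) has a panel from 70 above the table up to the roof, so only a 70 high gap is open below, across the full width. Origin: on the table under the middle of the front panel's inner face; inside is y 0 to +200, x -165 to +165. z up.
- sleeve: Blue metal sleeve fixed flat on the table that holds the rod's handle: outside 38 wide, 116 long, 48 high, inside 30 wide, 112 deep and 44 high, no floor. Origin: on the table in the middle of its mouth; the mouth opens to its own +y and the sleeve runs to y = -116. The rod comes out straight along +y.
- rod: Loose hooked rod, 265 long, about 0.25 kg, lying along its own y, z up. Origin: on the underside below the centre of the wooden handle (dark, 22 wide in x, 36 high, y -50 to +50). Steel shaft 12 x 12, its centre 20 above the underside, y +50 to +205. At the far end a red hook plate stands crosswise: y +205 to +215, x -6 to +70 (the hook points to +x only), z 0 to 26. At the start the handle is wholly in the sleeve, the rod's +y along the sleeve's +y and the hook outside.
- rod_hook (a point): Middle of the hook's inner (drawing) face, 35 to the side of the rod's axis (+x) and 13 above the underside.
- rod_butt (a point): Rear end of the rod's handle, on its axis, 18 above the underside.
- lid: Loose round lid, about 0.16 kg, standing right way up on its plug behind the guard. Origin: centre of the underside of the plug, z up. Black rubber plug 66 diameter, z 0 to 10; steel disc 84 diameter, z 10 to 16; stem 12 diameter to z 36; black knob 26 diameter, z 36 to 56 (total height 56).
- canister: Short steel canister with brown filling, loose, 0.6 kg, 84 outer diameter, 70 high, open top of 78 inner diameter, filling 40 above the table. Origin: centre of its underside, z up. With the lid home the plug is in the mouth and the disc lies on the rim: the lid's origin is then 60 above the canister's.
- mug: Blue mug, about 76 diameter, 85 high; bystander, may stand in either of two places that it shares with the canister. Origin: centre of the underside.
- syrup: Amber bottle with black cap, 54 diameter, 140 high; bystander. Origin: centre of the underside.
- scale: Black kitchen scale, 190 (x) x 130 (y) x 26 high; bystander. Origin: centre of the underside.
- cups: Stack of paper cups, 74 diameter, 96 high; bystander. Origin: centre of the underside.
Mind the look-alikes: they are no part of the job. What is shaped like the canister but red or yellow is not meant. What is shaped like the sleeve but green is not meant.

How it is judged:
On the way, in this order (a step that is already met when the one before it is completed fails the run):
1. the rod is out of the sleeve, lying flat on the table, released (angle between rod's own z axis and vertical below 0.06 rad and height (world z) of rod below 0.006 m and height (world z) of rod_hook below 0.021 m and contact force between the fingers and rod below 0.05 N and linear speed of rod below 0.02 m/s and (y of rod_butt in the frame of sleeve above 0 m or x of rod_butt in the frame of sleeve above 0.04 m or x of rod_butt in the frame of sleeve below -0.04 m)), for 0.2 s.
2. the hook is behind the lid and draws it (moved over 10 mm) while the lid is still behind the guard (contact force between rod and lid above 0.05 N and distance of lid from where it was at the start of the episode above 0.01 m and y of lid in the frame of guard above 0 m and y of lid in the frame of rod below 0.185 m and horizontal distance between rod_hook and lid below 0.08 m and contact force between the fingers and rod above 0.5 N).
3. the lid stands right way up in front of the guard and the rod lies flat on the table, released, clear of guard and sleeve (all of step 1 and y of lid in the frame of guard below -0.045 m and angle between lid's own z axis and vertical below 0.06 rad and height (world z) of lid below 0.006 m and y of rod_hook in the frame of guard below -0.01 m), for 0.2 s.
4. the lid, still held, is home on the canister (horizontal distance between lid and canister below 0.009 m and z of lid in the frame of canister between 0.056 and 0.0635 m and angle between lid's own z axis and vertical below 0.06 rad and contact force between the fingers and lid above 0.3 N), for 0.05 s.
At the end, for the whole second after the job is handed in: Lid at rest, home on the canister (within 9 mm of its axis, origin 56 to 63.5 mm above the canister's, tilt under 0.06 rad); canister upright within 30 mm of its start; rod at rest flat on the table, hook 10 mm in front of the guard, handle out of the sleeve (or 40 mm aside) (horizontal distance between lid and canister below 0.009 m and z of lid in the frame of canister between 0.056 and 0.0635 m and angle between each of lid, rod, canister's own z axis and vertical below 0.06 rad and height (world z) of rod below 0.006 m and height (world z) of rod_hook below 0.021 m and linear speed of each of lid, rod below 0.02 m/s and y of rod_hook in the frame of guard below -0.01 m and (y of rod_butt in the frame of sleeve above 0 m or x of rod_butt in the frame of sleeve above 0.04 m or x of rod_butt in the frame of sleeve below -0.04 m) and distance of canister from where it was at the start of the episode below 0.03 m); the robot touches nothing.
It fails at once if the fingers touch the lid while its centre is behind the guard's front panel (contact force between the fingers and lid above 0.1 N and y of lid in the frame of guard above 0 m).
It fails at once if mug, syrup bottle, scale or cups moved more than 30 mm or tipped (distance of any of mug, syrup, scale, cups from where it was at the start of the episode above 0.03 m or angle between any of mug, syrup, scale, cups's own z axis and vertical above 0.3 rad).
It fails at once if the canister is tipped over (angle between canister's own z axis and vertical above 0.5 rad).
It also fails if it takes over 72 s, if anything falls off the work surface, if the arm or the gripper's body presses on something with over 40 N, if the wrist force passes 120 N, or if a joint passes its speed limit or range.

### The arm

A 6-joint arm with a two-finger parallel gripper is mounted at the origin on the work surface. World frame = base frame: x ahead of the robot, y to its left, z up, the work surface at z = 0. Lengths are in m, angles in rad, forces in N, time in s.
With the tool pointing down it reaches from about 0.3 to 0.95 m from the base axis. Payload 3.1 kg.
Tool frame: the origin (TCP) lies on the centre line of the jaws, within the pads' length; the fingertips stand manip.tip_reach ahead of it and the grasp point (between the pads) lies 6 mm ahead of it (manip.tip_reach is the distance from the TCP to the fingertips, in m); z points along the fingers, y is the line along which they close (so a half turn about z gives the same grasp; the last joint's range is limited). The gripper opens to 85 mm and grips with 20 to 120 N. Pads are 22 mm wide; open, the fingers measure 114 mm over their backs; the gripper's body (76 mm by 85 mm) begins 54 mm behind the grasp point. The pads swing forward as they close: fully open they stand 13 mm farther back than shut.
Start: joints at [-1.305, 0.308, 1.634, -0, 1.2, -0.07], TCP at [0.206, -0.59, 0.256] pointing down, gripper open.
Joint ranges: [-3.06, 3.06], [-0.79, 1.96], [0.05, 2.63], [-1.19, 4.34], [0.05, 2.64], [-2.94, 2.94]. Speed limits (rad/s): [2.79, 2.79, 3.14, 3.14, 3.14, 3.14].

### API

Orientations are given as a rotation vector (axis times angle).
In Python, from station import manip gives the robot as it stands.
- The arm moves only by the tool servo_tool, never from a script. Its argument "rows" is a list of rows, each a list of 4 numbers: the shift along the tool's x, y, z in mm, then the turn about the tool's z in rad. In form: [[x, y, z, spin], ...]. A call has 1 to 20 rows; each row is the pose to reach, as a shift and turn from the pose commanded when the call began, along the tool's axes at that moment; what a row does not reach only later rows make up. A row lasts 1/12 s, in which the tool goes at most 41.7 mm and 7.16 degrees, less where a joint would pass 70% of its speed; a pose out of reach is approached as far as the arm can. A call with a gripper value outside its range is refused whole. "jaw" is the opening in per cent of the stroke, from 0 (shut) to 100 (fully open), set as the call begins (left out, the last holds). The fingers move at their own pace and stop on an object; "newtons" is the grip in N (left out, the last holds). Time passes only in rows, so rows that repeat a pose let the fingers close. It gives the time, the measured TCP pose, the force, the opening and the grip force at its end, in the units of the state.
- manip.get_state(): the state, without advancing time (a new reading comes with each control period).
- manip.capture(name): name is "scene" or "top"; returns the picture (420x560x3 uint8, red, green, blue); there is no depth.
- manip.camera_params(name): a dict with "intrinsics" (3x3 intrinsics, pixels), "rvec" (rotation vector, rad) and "tvec" (3), from world to camera coordinates, as OpenCV has them. Camera axes: x right, y down, z forward; pixel columns grow to the right and rows downward; lengths in m; the calibration is good to about 2 mm. A picture is of the moment at which its call begins. camera_params takes no time and is no camera call.
- manip.close_job(): hands the job in; it is judged then, once.
The state is a dict: "time_s": time; "joint_pos": joint angles; "qvel": joint speeds; "effort": joint torques, N m; "tcp_pos": TCP position; "tcp_rot": TCP orientation; "wrist_force": force on the tool from outside, world axes, zero at the start; "ft_torque": the same for the moment, N m; "grip_width": finger opening in m; "grip_force": force on a finger pad.
Only numpy, scipy, OpenCV 4.12 (cv2) and the standard library are available. Lean on these libraries where they do the work, as an engineer would, in place of code of your own. Each camera call takes 0.05 s, during which the arm holds its last target. There are 200 camera calls.

## Working session

There is one attempt and no reset: what is moved stays moved. The work goes in short steps, Python scripts to look and compute and a tool call to move; the robot and the scene stay as the last step left them, time stands still between calls to the robot, and variables do not carry over. Pictures are saved under pics/ and viewed, at most 10 in all, crops included, and the job is handed in when it is done.

Besides the shell and the picture viewer there is one more tool, called after "Emit:" as name(argument=value, ...), one argument or row to a line, values as JSON. servo_tool: Moves the arm, as the interface text tells. Its arguments: {"type":"object","properties":{"rows":{"type":"array"},"jaw":{"type":"number"},"newtons":{"type":"number"}},"required":["rows"]}

```bash
mkdir -p pics; ls; python3 - <<'E'
from station import manip
import cv2,numpy as np
print(manip.tip_reach, manip.get_state())
for n in("scene","top"):
    im=manip.capture(n); cv2.imwrite(f"pics/{n}0.png",im[:,:,::-1]); print(n,manip.camera_params(n))
E
```

```text
pics
0.025 {'time_s': 0.0, 'joint_pos': array([-1.30467484e+00,  3.09032839e-01,  1.63517862e+00,  7.87779791e-06,
        1.19969859e+00, -6.96991427e-02]), 'qvel': array([ 1.38675558e-04, -9.74867917e-04, -4.08371770e-04, -1.89519549e-04,
        9.75989686e-05, -3.92401952e-04]), 'effort': array([ 3.88603667e-05, -4.15257704e+01, -2.76664227e+01,  2.13775604e-05,
        1.00903751e-02,  1.34641644e-05]), 'tcp_pos': array([ 0.20574128, -0.5893601 ,  0.25503345]), 'tcp_rot': array([-3.09513600e+00, -5.24640583e-01,  3.45204962e-04]), 'wrist_force': array([-0.00568453,  0.42392245, -0.02094824]), 'ft_torque': array([-0.02000949,  0.01115376,  0.01049606]), 'grip_force': 0.0, 'grip_width': 0.08541034073482823}
scene {'intrinsics': array([[526.08888861,   0.        , 278.62027389],
       [  0.        , 526.08888861, 203.58562405],
       [  0.        ,   0.        ,   1.        ]]), 'rvec': array([ 1.32955341,  1.98994211, -1.08427147]), 'tvec': array([ 0.21426236, -0.23325859,  2.02999501])}
top {'intrinsics': array([[441.84643611,   0.        , 280.53984666],
       [  0.        , 441.84643611, 209.41420228],
       [  0.        ,   0.        ,   1.        ]]), 'rvec': array([ 2.19980532, -2.14837742,  0.05706798]), 'tvec': array([0.01336926, 0.51831404, 1.49456732])}
```

View pics/scene0.png

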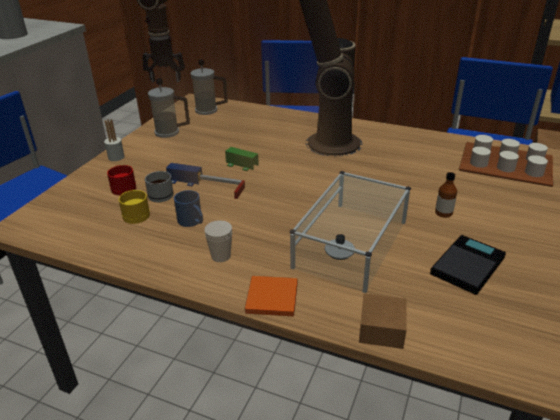

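View pics/top0.png

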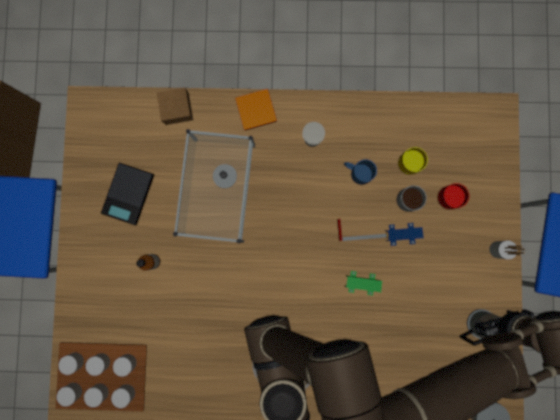

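The scene view shows the guard around (350,225) with the lid at (340,248). The canister is at (160,187), and the rod and sleeve are at (205,180). In the top view the lid is at (223,176), the canister at (412,198), the sleeve at (405,233) and the hook at (339,230). I'll zoom in to find which side of the guard is the front, and measure.

```bash
cat > h.py <<'E'
from station import manip
import cv2,numpy as np
from scipy.spatial.transform import Rotation as R
def cam(n):
    c=manip.camera_params(n); return c["intrinsics"],cv2.Rodrigues(c["rvec"])[0],np.array(c["tvec"]).ravel()
def ray(n,u,v,z):
    K,Rm,t=cam(n); o=-Rm.T@t; d=Rm.T@np.linalg.solve(K,[u,v,1.]); return o+d*(z-o[2])/d[2]
def proj(n,P):
    K,Rm,t=cam(n); p=(K@(Rm@np.atleast_2d(P).T+t[:,None])).T; return p[:,:2]/p[:,2:]
def mask(im,lo,hi):  # HSV ranges
    return cv2.inRange(cv2.cvtColor(im,cv2.COLOR_RGB2HSV),lo,hi)
def blob(m,box):
    u0,v0,u1,v1=box; s=np.zeros_like(m); s[v0:v1,u0:u1]=m[v0:v1,u0:u1]
    c=max(cv2.findContours(s,cv2.RETR_EXTERNAL,cv2.CHAIN_APPROX_NONE)[0],key=cv2.contourArea); return c
def totool(P):  # shift in tool axes (mm) from current TCP to world P
    s=manip.get_state(); return np.round(R.from_rotvec(s["tcp_rot"]).inv().apply(np.array(P)-s["tcp_pos"])*1000,1)
def st():
    s=manip.get_state(); M=R.from_rotvec(s["tcp_rot"]).as_matrix()
    print("t",round(s["time_s"],2),"tcp",s["tcp_pos"].round(4),"x",M[:,0].round(3),"y",M[:,1].round(3),"q",s["joint_pos"].round(2),"w",round(s["grip_width"],4))
E
python3 - <<'E'
from h import *
t=cv2.imread("pics/top0.png"); s=cv2.imread("pics/scene0.png")
a=cv2.resize(t[110:260,160:270],None,fx=3.6,fy=3.6,interpolation=2); b=cv2.resize(t[140:260,325:435],None,fx=3.6,fy=3.6,interpolation=2)
b=cv2.copyMakeBorder(b,0,a.shape[0]-b.shape[0],0,0,0); cv2.imwrite("pics/c1.png",np.hstack([a,b]))
cv2.imwrite("pics/c2.png",cv2.resize(s[160:290,100:420],None,fx=2.5,fy=2.5,interpolation=2))
t=t[:,:,::-1].copy()
c=blob(mask(t,(100,120,40),(125,255,255)),(380,215,430,255)); print("sleeve",cv2.minAreaRect(c))
c=blob(mask(t,(100,90,40),(125,255,255)),(335,150,390,195)); print("mug",cv2.minEnclosingCircle(c))
r=cv2.bitwise_or(mask(t,(0,120,40),(8,255,255)),mask(t,(172,120,40),(180,255,255)))
c=blob(r,(325,205,355,250)); print("hook",cv2.minAreaRect(c))
E
```

```text
sleeve ((405.00677490234375, 233.57080078125), (14.316173553466797, 32.709136962890625), 84.5596694946289)
mug ((360.5, 167.5), 15.182326316833496)
hook ((339.40985107421875, 229.5082244873047), (21.18536376953125, 2.535000801086426), 84.80557250976562)
```

View pics/c1.png

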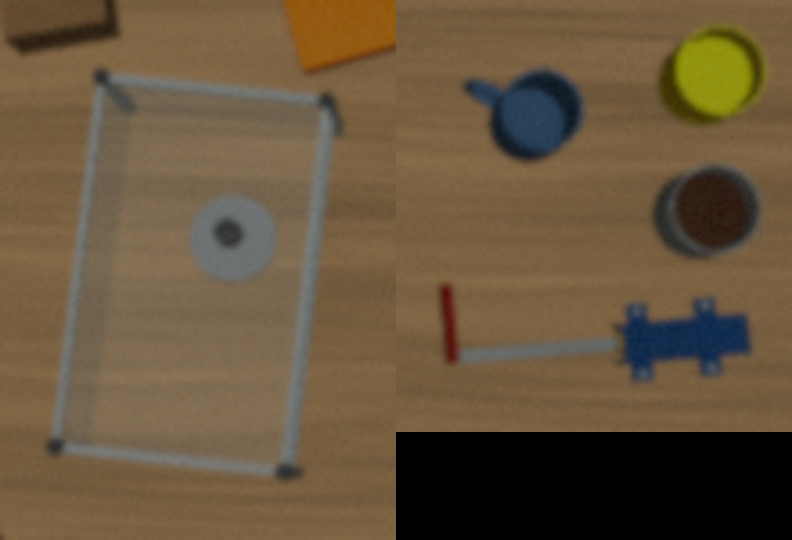

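View pics/c2.png

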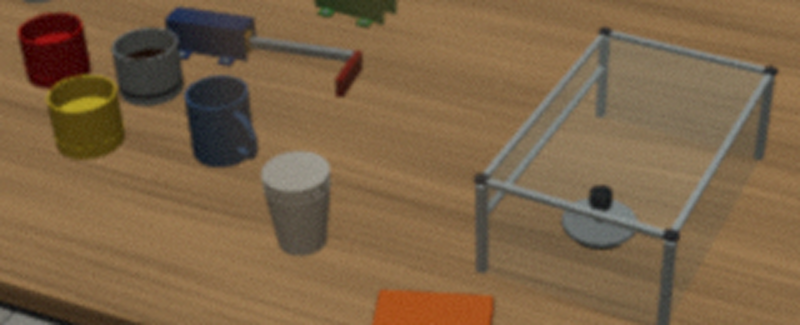

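The crops show the guard's mid-height bar on its -y side, facing the rod, so that is the open front. The lid (225,176 in the top view) stands near the front, the canister rim is at (413,198), and the cups are close by at (313,133).

```bash
python3 - <<'E'
from h import *
f=lambda n,u,v,z:ray(n,u,v,z)[:2].round(4)
print("guard top corners",[f("top",u,v,.118).tolist() for u,v in[(188.1,130.8),(250.6,137.8),(240.3,240.8),(175.3,233.9)]])
print("guard scene",[f("scene",100+u/2.5,160+v/2.5,.118).tolist() for u,v in[(670,235),(481,180),(605,33),(771,72)]])
print("lid",f("top",224.7,175.8,.013),"knob",f("top",223.3,174.4,.056),"knob scene",f("scene",100+600/2.5,160+187/2.5,.056))
print("can",f("top",412.8,198.3,.07),"scene",f("scene",100+148/2.5,160+48/2.5,.07))
print("sleeve",f("top",405,233.57,.048), "ends",[f("top",325+(u-396)/3.6,140+v/3.6,.048).tolist() for u,v in[(625,343),(747,335)]])
print("hook ends",[f("top",325+(u-396)/3.6,140+v/3.6,.026).tolist() for u,v in[(446,285),(452,362)]])
print("shaft",[f("top",325+(u-396)/3.6,140+v/3.6,.026).tolist() for u,v in[(462,356),(612,344)]])
print("mug",f("top",362.5,171.5,.085),"cups",f("top",313,133,.096))
st()
E
```

```text
guard top corners [[0.7604, 0.3309], [0.7413, 0.1263], [0.4073, 0.1494], [0.4243, 0.3587]]
guard scene [[0.7549, 0.327], [0.7396, 0.123], [0.405, 0.152], [0.4212, 0.3573]]
lid [0.6307 0.2222] knob [0.629  0.2206] knob scene [0.6258 0.2183]
can [ 0.5609 -0.4106] scene [ 0.5741 -0.4039]
sleeve [ 0.4447 -0.3912] ends [[0.4377, -0.3369], [0.4478, -0.4491]]
hook ends [[0.4887, -0.1735], [0.4164, -0.1802]]
shaft [[0.4222, -0.1895], [0.4369, -0.3297]]
mug [ 0.6441 -0.242 ] cups [ 0.7666 -0.0766]
t 0.1 tcp [ 0.2057 -0.5894  0.2551] x [0.944 0.329 0.   ] y [ 0.329 -0.944 -0.002] q [-1.3   0.31  1.64 -0.    1.2  -0.07] w 0.0852
```

Emit:
servo_tool(
  rows=[
    [312, -210, 135, -1.33],
    [312, -210, 135, -1.33],
    [312, -210, 135, -1.33],
    [312, -210, 135, -1.33],
    [312, -210, 135, -1.33],
    [312, -210, 135, -1.33],
    [312, -210, 135, -1.33],
    [312, -210, 135, -1.33],
    [312, -210, 135, -1.33],
    [312, -210, 135, -1.33],
    [312, -210, 135, -1.33],
    [312, -210, 135, -1.33],
    [312, -210, 135, -1.33],
    [312, -210, 135, -1.33],
    [312, -210, 135, -1.33],
  ],
  jaw=100,
  newtons=60,
)

```text
time_s: 1.35
tcp_pos: [0.4311, -0.29, 0.1217]
tcp_rot: [2.116, 2.321, -0.0]
wrist_force: [-0.1, -0.6, 0.0]
grip_width: 0.0856
grip_force: 0.0
```

```bash
python3 - <<'E'
from h import *
st(); print(totool([.431,-.289,.029]))
im=manip.capture("top"); s=manip.capture("scene")
cv2.imwrite("pics/d1.png",np.hstack([cv2.resize(im[120:280,310:440],None,fx=3,fy=3,interpolation=2),cv2.resize(s[100:260,120:250],None,fx=3,fy=3,interpolation=2)])[:,:,::-1])
E
```

```text
t 1.35 tcp [ 0.4311 -0.29    0.1217] x [-0.092  0.996 -0.001] y [0.996 0.092 0.001] q [-0.68  0.28  1.98 -0.    0.88 -0.77] w 0.0856
[ 1.  -0.1 92.7]
```

View pics/d1.png

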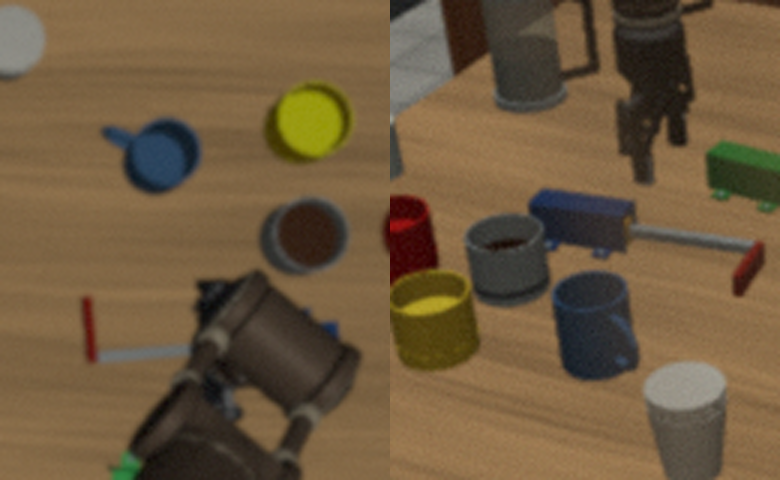

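The gripper is straddling the shaft at (190,350 in the left crop), just in front of the sleeve mouth. I'll go down and close.

Emit:
servo_tool(
  rows=[
    [1, 0, 40, 0],
    [1, 0, 75, 0],
    [1, 0, 93, 0],
    [1, 0, 93, 0],
    [1, 0, 93, 0],
    [1, 0, 93, 0],
  ],
)

```text
time_s: 1.95
tcp_pos: [0.4321, -0.2892, 0.0295]
tcp_rot: [2.113, 2.322, 0.0]
wrist_force: [0.2, 0.1, 0.4]
grip_width: 0.085
grip_force: 0.0
```

Emit:
servo_tool(
  rows=[
    [0, 0, 0, 0],
    [0, 0, 0, 0],
    [0, 0, 0, 0],
    [0, 0, 0, 0],
    [0, 0, 0, 0],
    [0, 0, 0, 0],
    [0, 0, 0, 0],
    [0, 0, 0, 0],
    [0, 0, 0, 0],
    [0, 0, 0, 0],
    [0, 0, 0, 0],
    [0, 0, 0, 0],
  ],
  jaw=0,
)

```text
time_s: 2.95
tcp_pos: [0.4318, -0.2884, 0.0289]
tcp_rot: [2.113, 2.323, 0.0]
wrist_force: [0.4, 0.8, 5.5]
grip_width: 0.0107
grip_force: 60.0
```

Emit:
servo_tool(
  rows=[
    [0, 0, -2, 0],
    [0, 0, -3, 0],
    [15, 0, -3, 0],
    [30, 0, -3, 0],
    [45, 0, -3, 0],
    [60, 0, -3, 0],
    [75, 0, -3, 0],
    [90, 0, -3, 0],
    [105, 0, -3, 0],
    [120, 0, -3, 0],
    [135, 0, -3, 0],
    [150, 0, -3, 0],
    [160, 0, -3, 0],
    [160, 0, -3, 0],
    [160, 0, -3, 0],
  ],
)

```text
time_s: 4.2
tcp_pos: [0.4159, -0.128, 0.0313]
tcp_rot: [2.111, 2.326, -0.0]
wrist_force: [0.9, -1.0, -2.0]
grip_width: 0.0103
grip_force: 58.9
```

```bash
python3 - <<'E'
from h import *
st()
im=manip.capture("top"); s=manip.capture("scene")
cv2.imwrite("pics/d2.png",np.hstack([cv2.resize(im[150:270,280:420],None,fx=3,fy=3,interpolation=2),cv2.resize(s[130:250,140:260],None,fx=3,fy=3,interpolation=2)])[:,:,::-1])
E
```

```text
t 4.2 tcp [ 0.4159 -0.128   0.0313] x [-0.097  0.995 -0.   ] y [0.995 0.097 0.   ] q [-0.4   0.32  2.19 -0.    0.63 -0.5 ] w 0.0103
```

View pics/d2.png

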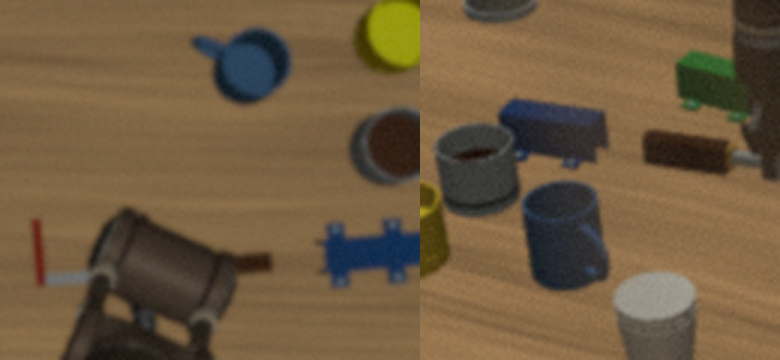

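The rod is clear of the sleeve, with its butt about 30 mm past the mouth. I'll lay it down and let go.

Emit:
servo_tool(
  rows=[
    [0, 0, 1, 0],
    [0, 0, 2, 0],
    [0, 0, 3, 0],
    [0, 0, 3.5, 0],
    [0, 0, 3.5, 0],
    [0, 0, 3.5, 0],
  ],
)

```text
time_s: 4.8
tcp_pos: [0.4164, -0.1294, 0.0289]
tcp_rot: [2.114, 2.324, -0.0]
wrist_force: [-2.5, 0.8, 10.1]
grip_width: 0.0107
grip_force: 60.6
```

Emit:
servo_tool(
  rows=[
    [0, 0, 0, 0],
    [0, 0, 0, 0],
    [0, 0, 0, 0],
    [0, 0, 0, 0],
    [0, 0, 0, 0],
    [0, 0, 0, 0],
    [0, 0, 0, 0],
    [0, 0, 0, 0],
    [0, 0, -10, 0],
    [0, 0, -45, 0],
    [0, 0, -80, 0],
    [0, 0, -80, 0],
    [-130, 0, -80, 0],
    [-130, 0, -80, 0],
    [-130, 0, -80, 0],
    [-130, 0, -80, 0],
    [-130, 0, -80, 0],
  ],
  jaw=100,
)

```text
time_s: 6.22
tcp_pos: [0.4292, -0.2609, 0.1087]
tcp_rot: [2.116, 2.319, 0.0]
wrist_force: [-0.3, -1.0, 0.1]
grip_width: 0.0857
grip_force: 0.0
```

```bash
python3 - <<'E'
from h import *
st()
t=manip.capture("top"); cv2.imwrite("pics/e1.png",t[:,:,::-1])
r=cv2.bitwise_or(mask(t,(0,120,40),(8,255,255)),mask(t,(172,120,40),(180,255,255)))
c=blob(r,(260,205,320,260)); q=cv2.minAreaRect(c); print(q)
b=cv2.boxPoints(q); b=b[np.argsort(b[:,1])]; e=np.array([ray("top",*b[:2].mean(0),.026),ray("top",*b[2:].mean(0),.026)])
d=e[0]-e[1]; a=np.arctan2(d[1],d[0]); X=np.array([np.cos(a),np.sin(a)]); Y=np.array([-X[1],X[0]])
m=e.mean(0)[:2]; o=m-.032*X-.210*Y; print("yaw",a,"len",np.hypot(*d[:2]),"mid",m,"origin",o, "grasp",o-.015*Y)
E
```

```text
t 6.22 tcp [ 0.4292 -0.2609  0.1087] x [-0.091  0.996 -0.002] y [0.996 0.091 0.002] q [-0.63  0.27  2.02 -0.    0.84 -0.72] w 0.0857
((293.0, 233.5), (2.0, 21.0), 0.0)
yaw 0.022311813753872735 len 0.07119809738581961 mid [ 0.43642167 -0.01881691] origin [ 0.40911473 -0.22947856] grasp [ 0.40944938 -0.24447483]
```

Emit:
servo_tool(
  rows=[
    [15, -2, 0, 0],
    [15, -2, 35, 0],
    [15, -2, 65, 0],
    [15, -2, 79.5, 0],
    [15, -2, 79.5, 0],
    [15, -2, 79.5, 0],
    [15, -2, 79.5, 0],
  ],
)

```text
time_s: 6.85
tcp_pos: [0.4253, -0.2423, 0.0291]
tcp_rot: [2.111, 2.326, 0.0]
wrist_force: [0.1, -0.3, 0.1]
grip_width: 0.0855
grip_force: 0.0
```

Emit:
servo_tool(
  rows=[
    [0, 0, 0, 0],
    [0, 0, 0, 0],
    [0, 0, 0, 0],
    [0, 0, 0, 0],
    [0, 0, 0, 0],
    [0, 0, 0, 0],
    [0, 0, 0, 0],
    [0, 0, 0, 0],
    [0, 0, 0, 0],
    [0, 0, 0, 0],
  ],
  jaw=0,
  newtons=100,
)

```text
time_s: 7.68
tcp_pos: [0.4257, -0.244, 0.0291]
tcp_rot: [2.113, 2.323, 0.001]
wrist_force: [0.3, 0.9, 5.7]
grip_width: 0.0206
grip_force: 98.5
```

Emit:
servo_tool(
  rows=[
    [0, 0, -2, 0],
    [0, 0, -4, 0],
    [0, 0, -5, 0],
    [0, 0, -5, 0],
  ],
)

```text
time_s: 8.02
tcp_pos: [0.4245, -0.2432, 0.033]
tcp_rot: [-2.113, -2.324, 0.0]
wrist_force: [0.1, -0.3, -3.3]
grip_width: 0.0206
grip_force: 97.7
```

```bash
python3 - <<'E'
from h import *
st()
t=manip.capture("top"); s=manip.capture("scene")
cv2.imwrite("pics/d3.png",np.hstack([cv2.resize(t[110:270,170:370],None,fx=2,fy=2,interpolation=2),cv2.resize(s[130:290,190:390],None,fx=2,fy=2,interpolation=2)])[:,:,::-1])
E
```

```text
t 8.02 tcp [ 0.4245 -0.2432  0.033 ] x [-0.095  0.995  0.   ] y [ 0.995  0.095 -0.001] q [-0.61  0.4   2.07 -0.    0.68 -0.7 ] w 0.0206
```

View pics/d3.png

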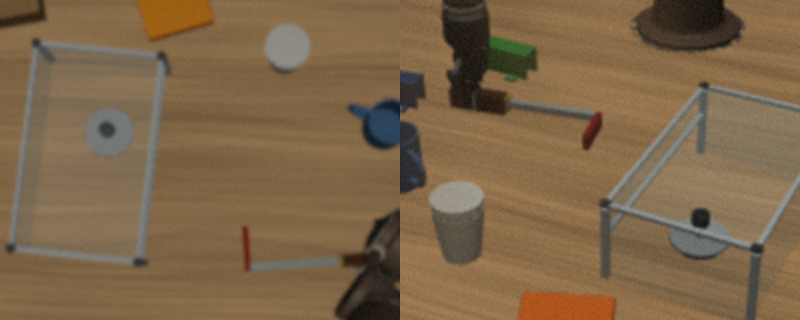

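The rod is held level by its handle at a slight lift, with the hook pointing +x and about 100 mm short of the guard front. I'll align it with the guard and go in to the left of the lid.

Emit:
servo_tool(
  rows=[
    [15, 9, 0, 0.04],
    [35, 20, 0, 0.08],
    [55, 32, 0, 0.13],
    [75, 44, 0, 0.175],
    [87, 49, 0, 0.175],
    [87, 49, 0, 0.175],
    [87, 49, 0, 0.175],
  ],
)

```text
time_s: 8.7
tcp_pos: [0.4652, -0.1515, 0.0329]
tcp_rot: [-2.306, -2.133, 0.001]
wrist_force: [0.1, 0.1, -3.0]
grip_width: 0.0204
grip_force: 97.9
```

```bash
python3 - <<'E'
from h import *
st()
for P in([.4839,.079],[.5656,.0724]): print(totool(P+[manip.get_state()["tcp_pos"][2]]))
t=manip.capture("top"); s=manip.capture("scene")
r=cv2.bitwise_or(mask(t,(0,120,40),(8,255,255)),mask(t,(172,120,40),(180,255,255)))
c=blob(r,(230,190,320,260))[:,0]; print(c.min(0),c.max(0))
for u,v in [(c[:,0].mean(),c[:,1].min()),(c[:,0].mean(),c[:,1].max())]: print(ray("top",u,v,.029))
E
```

```text
t 8.7 tcp [ 0.4652 -0.1515  0.0329] x [ 0.078  0.997 -0.   ] y [ 0.997 -0.078 -0.001] q [-0.4   0.4   2.07 -0.    0.68 -0.33] w 0.0204
[231.3   0.8  -0. ]
[ 2.311e+02  8.270e+01 -1.000e-01]
[266 200] [270 220]
[0.54834061 0.06887896 0.029     ]
[0.48008622 0.06707303 0.029     ]
```

Emit:
servo_tool(
  rows=[
    [25, 0, 0, 0],
    [50, 0, 0, 0],
    [75, 0, 0, 0],
    [100, 0, 0, 0],
    [125, 0, 0, 0],
    [150, 0, 0, 0],
    [175, 0, 0, 0],
    [200, 0, 0, 0],
    [220, 0, 0, 0],
    [231, 0, 0, 0],
    [231, 0, 0, 0],
    [231, 0, 0, 0],
  ],
)

```text
time_s: 9.8
tcp_pos: [0.4839, 0.0776, 0.0332]
tcp_rot: [2.308, 2.131, -0.001]
wrist_force: [-0.1, 0.5, -2.7]
grip_width: 0.0208
grip_force: 97.9
```

```bash
python3 - <<'E'
from h import *
st()
t=manip.capture("top"); s=manip.capture("scene")
cv2.imwrite("pics/d4.png",np.hstack([cv2.resize(t[110:270,160:320],None,fx=2.5,fy=2.5,interpolation=2),cv2.resize(s[150:310,250:410],None,fx=2.5,fy=2.5,interpolation=2)])[:,:,::-1])
E
```

```text
t 9.8 tcp [0.4839 0.0776 0.0332] x [ 0.079  0.997 -0.001] y [ 0.997 -0.079 -0.   ] q [ 0.07  0.4   2.07 -0.    0.68  0.15] w 0.0208
```

View pics/d4.png

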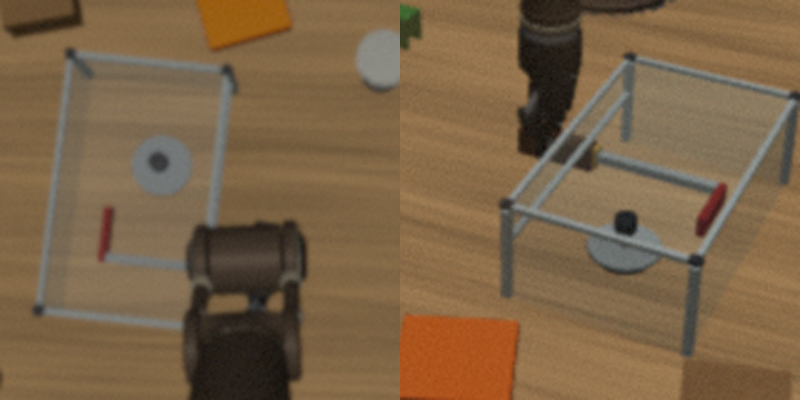

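The hook (105,235 in the left crop) is deeper than the lid's rear edge (u=132), and its tip is clear of the lid. Next I sweep it sideways behind the lid and draw.

Emit:
servo_tool(
  rows=[
    [1, 12, 0, 0],
    [1, 27, 0, 0],
    [1, 42, 0, 0],
    [1, 57, 0, 0],
    [1, 72, 0, 0],
    [1, 82, 0, 0],
    [1, 82, 0, 0],
    [1, 82, 0, 0],
    [-5, 82, 0, 0],
    [-12, 82, 0, 0],
    [-18, 82, 0, 0],
    [-24, 82, 0, 0],
    [-30, 82, 0, 0],
    [-36, 82, 0, 0],
    [-42, 82, 0, 0],
    [-48, 82, 0, 0],
  ],
)

```text
time_s: 11.23
tcp_pos: [0.5617, 0.0231, 0.0333]
tcp_rot: [-2.309, -2.131, -0.0]
wrist_force: [0.3, -0.4, -2.7]
grip_width: 0.0206
grip_force: 98.0
```

```bash
python3 - <<'E'
from h import *
st()
t=manip.capture("top"); s=manip.capture("scene")
cv2.imwrite("pics/d5.png",np.hstack([cv2.resize(t[110:270,160:320],None,fx=2.5,fy=2.5,interpolation=2),cv2.resize(s[150:310,250:410],None,fx=2.5,fy=2.5,interpolation=2)])[:,:,::-1])
E
```

```text
t 11.23 tcp [0.5617 0.0231 0.0333] x [0.08  0.997 0.   ] y [ 0.997 -0.08   0.   ] q [-0.04  0.5   1.9   0.    0.74  0.04] w 0.0206
```

View pics/d5.png

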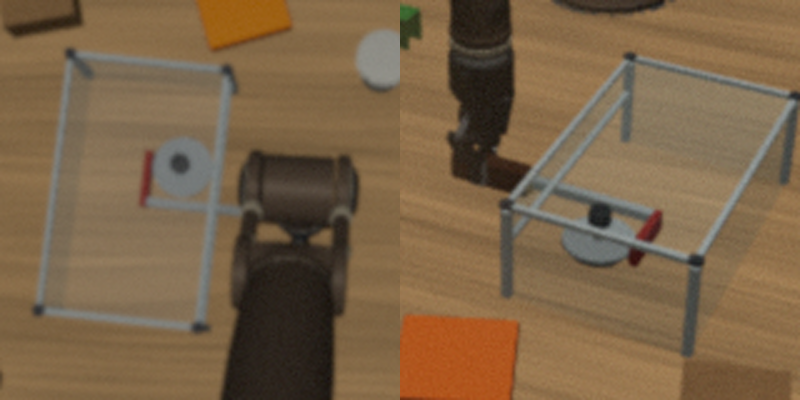

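The hook now holds the lid at (180,165) in the left crop, and the lid has moved toward the front. I'll keep drawing.

Emit:
servo_tool(
  rows=[
    [-10, 0, 0, 0],
    [-20, 0, 0, 0],
    [-30, 0, 0, 0],
    [-40, 0, 0, 0],
    [-50, 0, 0, 0],
    [-60, 0, 0, 0],
    [-70, 0, 0, 0],
    [-80, 0, 0, 0],
    [-90, 0, 0, 0],
    [-100, 0, 0, 0],
    [-110, 0, 0, 0],
    [-120, 0, 0, 0],
    [-130, 0, 0, 0],
    [-140, 0, 0, 0],
    [-150, 0, 0, 0],
    [-160, 0, 0, 0],
    [-170, 0, 0, 0],
    [-178, 0, 0, 0],
    [-182, 0, 0, 0],
    [-182, 0, 0, 0],
  ],
)

```text
time_s: 13.0
tcp_pos: [0.5473, -0.159, 0.0333]
tcp_rot: [2.309, 2.129, -0.0]
wrist_force: [-0.0, 0.7, -2.1]
grip_width: 0.021
grip_force: 98.0
```

Emit:
servo_tool(
  rows=[
    [5, 0, 0, 0],
    [10, 0, 0, 0],
    [14, 0, 0, 0],
    [14, -15, 0, 0],
    [14, -30, 0, 0],
    [14, -50, 0, 0],
    [14, -70, 0, 0],
    [14, -90, 0, 0],
    [14, -95, 0, 0],
    [14, -95, 2, 0],
    [14, -95, 4, 0],
    [14, -95, 5, 0],
    [14, -95, 5.5, 0],
    [14, -95, 5.5, 0],
    [14, -95, 5.5, 0],
  ],
)

```text
time_s: 14.25
tcp_pos: [0.4557, -0.1364, 0.0291]
tcp_rot: [2.307, 2.131, 0.001]
wrist_force: [-3.1, 1.4, 7.5]
grip_width: 0.0208
grip_force: 99.7
```

Emit:
servo_tool(
  rows=[
    [0, 0, 0, 0],
    [0, 0, 0, 0],
    [0, 0, 0, 0],
    [0, 0, 0, 0],
    [0, 0, 0, 0],
    [0, 0, 0, 0],
    [0, 0, 0, 0],
    [0, 0, 0, 0],
    [0, 0, -10, 0],
    [0, 0, -45, 0],
    [0, 0, -85, 0],
    [0, 0, -125, 0],
    [-20, 0, -145, 0],
    [-60, 0, -145, 0],
    [-60, 0, -145, 0],
    [-60, 0, -145, 0],
  ],
  jaw=100,
)

```text
time_s: 15.58
tcp_pos: [0.4491, -0.1977, 0.1743]
tcp_rot: [2.31, 2.125, 0.001]
wrist_force: [-0.3, 0.2, 0.2]
grip_width: 0.0856
grip_force: 0.0
```

```bash
python3 - <<'E'
from h import *
st()
t=manip.capture("top"); s=manip.capture("scene")
cv2.imwrite("pics/t6.png",t[:,:,::-1]);cv2.imwrite("pics/s6.png",s[:,:,::-1])
a=cv2.resize(t[110:270,215:435],None,fx=1.8,fy=1.8,interpolation=2); b=cv2.resize(s[110:270,100:320],None,fx=1.8,fy=1.8,interpolation=2)
cv2.imwrite("pics/d6.png",np.hstack([a,b])[:,:,::-1])
E
```

```text
t 15.58 tcp [ 0.4491 -0.1977  0.1743] x [ 0.083  0.997 -0.001] y [ 0.997 -0.083  0.002] q [-0.5   0.15  2.01  0.    0.98 -0.42] w 0.0856
```

View pics/d6.png

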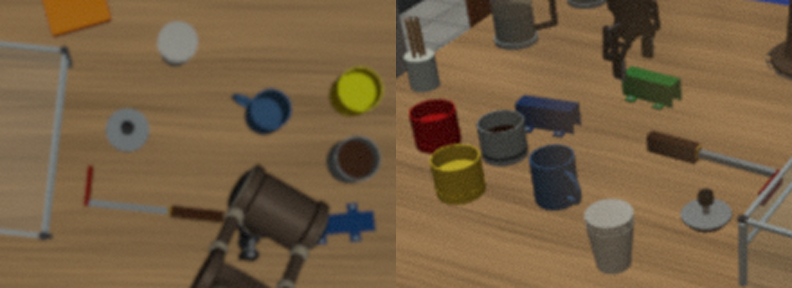

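The lid stands upright in front of the guard at (127,130 in the left crop). The rod lies flat and clear, with its hook at (88,187). Picture views are used up, so from here I work by numbers.

```bash
cat > m.py <<'E'
from h import *
def ext(im,box,z,r,thr=45,zb=None):
    """disc centre at height z, radius r, from extents of the non-wood blob; zb: bottom height for a 2nd radial estimate"""
    u0,v0,u1,v1=box; p=cv2.cvtColor(im,cv2.COLOR_RGB2LAB)[v0:v1,u0:u1].astype(float)
    p=cv2.resize(p,None,fx=4,fy=4,interpolation=cv2.INTER_LINEAR)
    d=np.linalg.norm((p-np.median(p[np.r_[0:6,-6:0]].reshape(-1,3),0))*[.6,1.5,1.5],axis=2)
    m=(d>thr).astype(np.uint8); n,l,s,c=cv2.connectedComponentsWithStats(m); k=1+np.argmax(s[1:,4])
    v,u=np.nonzero(l==k); P=np.c_[(u+.5)/4-.5+u0,(v+.5)/4-.5+v0]
    K=cam("top")[0]; pp=K[:2,2]; h=ray("top",*pp,0); Rm,t=cam("top")[1:]; H=(-Rm.T@t)[2]
    e=P.mean(0)-pp; e/=np.hypot(*e); n_=np.array([-e[1],e[0]]); a=(P-pp)@e; b=(P-pp)@n_
    q=lambda z:r*K[0,0]/(H-z)
    tb=(b.max()+b.min())/2; out=a.max()-q(z); c=pp+out*e+tb*n_; res=[ray("top",*c,z)]
    if zb is not None: c2=pp+(a.min()+q(zb))*e+tb*n_; res.append(ray("top",*c2,zb))
    print("thr",thr,"px width",b.max()-b.min(),"expect",2*q(z),[x[:2].round(4).tolist() for x in res]); return res
E
python3 - <<'E'
from m import *
t=cv2.imread("pics/t6.png")[:,:,::-1].copy(); t0=cv2.imread("pics/top0.png")[:,:,::-1].copy()
for th in(15,20,27): 
  ext(t0,(394,178,433,220),.07,.042,th,0.); ext(t,(394,178,433,220),.07,.042,th,0.)
for th in(10,15,20): ext(t,(268,160,303,205),.016,.042,th,.01)
s=cv2.imread("pics/s6.png")[:,:,::-1]
for n,im,P in(("top",t,(.614,.0115)),("scene",s,(.614,.0115))):
  u,v=proj(n,[[*P,.046]])[0].astype(int); g=im[v-14:v+15,u-14:u+15].max(2); m=(g<70); y,x=np.nonzero(m); print(n,u,v,m.sum(),x.mean()+u-14,y.mean()+v-14, ray(n,x.mean()+u-14,y.mean()+v-14,.050)[:2])
E
```

```text
thr 15 px width 26.6972975665496 expect 25.447748291636163 [[0.5619, -0.414], [0.5668, -0.4106]]
thr 15 px width 26.697132717491467 expect 25.447748291636163 [[0.5619, -0.4141], [0.5668, -0.4107]]
thr 20 px width 25.95017551368151 expect 25.447748291636163 [[0.5614, -0.4124], [0.5666, -0.4122]]
thr 20 px width 26.093952750319424 expect 25.447748291636163 [[0.5617, -0.4125], [0.5669, -0.4121]]
thr 27 px width 24.93272974485156 expect 25.447748291636163 [[0.5611, -0.4107], [0.5668, -0.4139]]
thr 27 px width 25.09764492315501 expect 25.447748291636163 [[0.5614, -0.4108], [0.567, -0.4139]]
thr 10 px width 25.358533578473207 expect 24.539190191830645 [[0.6183, 0.0105], [0.6125, 0.0115]]
thr 15 px width 24.64189877804467 expect 24.539190191830645 [[0.6153, 0.0109], [0.6138, 0.0113]]
thr 20 px width 24.00934360030145 expect 24.539190191830645 [[0.6137, 0.0112], [0.6154, 0.0111]]
top 285 180 40 285.25 180.4 [0.61401701 0.01147314]
scene 272 219 67 271.5074626865672 219.86567164179104 [0.6224392  0.01068423]
```

Emit:
servo_tool(
  rows=[
    [222, 147.5, 0, 0],
    [222, 147.5, 0, 0],
    [222, 147.5, 0, 0],
    [222, 147.5, 0, 0],
    [222, 147.5, 0, 0],
    [222, 147.5, 0, 0],
    [222, 147.5, 0, 0],
    [222, 147.5, 30, 0],
    [222, 147.5, 60, 0],
    [222, 147.5, 60, 0],
    [222, 147.5, 60, 0],
    [222, 147.5, 60, 0],
  ],
)

```text
time_s: 16.68
tcp_pos: [0.6135, 0.0141, 0.1131]
tcp_rot: [-2.307, -2.131, 0.0]
wrist_force: [0.6, 0.5, -0.5]
grip_width: 0.0853
grip_force: 0.0
```

```bash
python3 - <<'E'
from m import *
st(); print(totool([.6145,.0112,.053]))
s=manip.capture("scene"); t=manip.capture("top")
ext(t,(394,178,433,220),.07,.042,20,0.)
# scene: rim extents against projected rim circle
a=np.linspace(0,2*np.pi,200)
def bb(P): p=proj("scene",np.c_[P[0]+.042*np.cos(a),P[1]+.042*np.sin(a),np.full(200,.07)]); b=proj("scene",np.c_[P[0]+.042*np.cos(a),P[1]+.042*np.sin(a),np.zeros(200)]); return p.min(0),p.max(0),b.max(0)
for P in((.562,-.412),(.567,-.412)): print(P,bb(P))
b=s[165:207,140:180].astype(int)
p=cv2.cvtColor(s[165:207,140:180],cv2.COLOR_RGB2HSV)
print("S cols row180",p[15,:,1].tolist()); print("S col159",p[:,19,1].tolist()); print("V col159",p[:,19,2].tolist())
E
```

```text
t 16.68 tcp [0.6135 0.0141 0.1131] x [0.079 0.997 0.   ] y [ 0.997 -0.079 -0.001] q [-0.05  0.45  1.75  0.    0.93  0.03] w 0.0853
[-2.8  1.3 60.1]
thr 20 px width 25.950108228591134 expect 25.447748291636163 [[0.5613, -0.4126], [0.5665, -0.4121]]
(0.562, -0.412) (array([145.94251185, 170.45003179]), array([172.32854127, 183.71209748]), array([175.06553198, 202.17286162]))
(0.567, -0.412) (array([145.03318166, 171.15766314]), array([171.48523782, 184.47996815]), array([174.24694331, 202.96470351]))
S cols row180 [115, 124, 124, 122, 88, 24, 3, 9, 5, 18, 14, 24, 40, 19, 54, 70, 91, 102, 131, 138, 120, 170, 139, 121, 113, 56, 17, 21, 20, 17, 9, 37, 66, 82, 122, 134, 81, 20, 11, 27]
S col159 [124, 127, 128, 125, 125, 114, 53, 15, 20, 21, 17, 16, 25, 22, 64, 138, 208, 91, 28, 19, 19, 8, 29, 32, 21, 16, 29, 24, 13, 17, 29, 18, 10, 23, 6, 10, 41, 96, 128, 117, 121, 122]
V col159 [138, 137, 141, 137, 135, 125, 97, 67, 63, 62, 61, 64, 62, 58, 48, 35, 27, 42, 72, 66, 67, 61, 61, 63, 61, 65, 62, 64, 60, 60, 62, 57, 52, 34, 42, 52, 68, 101, 138, 153, 152, 140]
```

Emit:
servo_tool(
  rows=[
    [-3, 1, 15, 0],
    [-3, 1, 35, 0],
    [-3, 1, 52, 0],
    [-3, 1, 60, 0],
    [-3, 1, 60, 0],
    [-3, 1, 60, 0],
    [-3, 1, 60, 0],
  ],
)

```text
time_s: 17.37
tcp_pos: [0.6159, 0.0103, 0.0545]
tcp_rot: [2.307, 2.129, 0.003]
wrist_force: [-0.1, 0.4, 0.7]
grip_width: 0.0858
grip_force: 0.0
```

Emit:
servo_tool(
  rows=[
    [0, 0, 0, 0],
    [0, 0, 0, 0],
    [0, 0, 0, 0],
    [0, 0, 0, 0],
    [0, 0, 0, 0],
    [0, 0, 0, 0],
    [0, 0, 0, 0],
    [0, 0, 0, 0],
    [0, 0, 0, 0],
    [0, 0, 0, 0],
    [0, 0, 0, 0],
  ],
  jaw=0,
  newtons=50,
)

```text
time_s: 18.28
tcp_pos: [0.6147, 0.0105, 0.0532]
tcp_rot: [2.308, 2.131, 0.001]
wrist_force: [-0.5, 0.1, 3.7]
grip_width: 0.0247
grip_force: 49.3
```

Emit:
servo_tool(
  rows=[
    [0, 0, -15, 0],
    [0, 0, -40, 0],
    [0, 0, -75, 0],
    [0, 0, -110, 0],
    [0, 0, -130, 0],
    [0, 0, -130, 0],
    [0, 0, -130, 0],
  ],
)

```text
time_s: 18.87
tcp_pos: [0.6149, 0.0104, 0.1833]
tcp_rot: [2.307, 2.13, 0.002]
wrist_force: [-0.6, -0.2, -1.8]
grip_width: 0.0243
grip_force: 49.5
```

Emit:
servo_tool(
  rows=[
    [-25, -1, 0, 0],
    [-60, -2, 0, 0],
    [-95, -4, 0, 0],
    [-130, -5, 0, 0],
    [-165, -7, 0, 0],
    [-200, -8, 0, 0],
    [-235, -10, 0, 0],
    [-270, -11, 0, 0],
    [-305, -13, 0, 0],
    [-340, -14, 0, 0],
    [-375, -16, 0, 0],
    [-405, -17, 0, 0],
    [-420, -17.5, 0, 0],
    [-426, -17.5, 0, 0],
    [-426, -17.5, 0, 0],
    [-426, -17.5, 0, 0],
    [-426, -17.5, 0, 0],
    [-426, -17.5, 0, 0],
  ],
)

```text
time_s: 20.37
tcp_pos: [0.5634, -0.4107, 0.1825]
tcp_rot: [-2.305, -2.132, -0.0]
wrist_force: [-0.1, -0.2, -2.2]
grip_width: 0.0242
grip_force: 49.5
```

```bash
python3 - <<'E'
from m import *
st(); s=manip.get_state(); z=s["tcp_pos"][2]; print(totool([.5635,-.413,z]))
im=manip.capture("scene"); cv2.imwrite("pics/s7.png",im[:,:,::-1])
zd=z-.0532+.013; x,y=s["tcp_pos"][:2]; a=np.linspace(0,2*np.pi,200)
p=proj("scene",np.c_[x+.042*np.cos(a),y+.042*np.sin(a),np.full(200,zd)]); print("expected disc",p.min(0),p.max(0))
S=cv2.cvtColor(im,cv2.COLOR_RGB2HSV)
vc=int(p[:,1].mean()); u0=int(p[:,0].min())-8
for v in(vc,vc+2,vc+4,vc+6): print(v,u0,"S",S[v,u0:u0+44,1].tolist(),"V",S[v,u0:u0+44,2].tolist())
E
```

```text
t 20.37 tcp [ 0.5634 -0.4107  0.1825] x [0.078 0.997 0.001] y [ 0.997 -0.078 -0.001] q [-0.69  0.51  1.5   0.    1.13 -0.61] w 0.0242
[-2.3  0.2 -0. ]
expected disc [142.39052114 151.23444251] [169.46070529 164.00709906]
157 134 S [124, 119, 124, 128, 124, 127, 123, 100, 39, 6, 12, 8, 13, 12, 14, 6, 9, 4, 11, 13, 12, 9, 13, 7, 6, 11, 4, 11, 10, 8, 9, 10, 6, 10, 61, 111, 121, 116, 120, 120, 124, 120, 119, 117] V [136, 139, 138, 136, 142, 139, 143, 143, 131, 120, 123, 124, 122, 123, 124, 118, 118, 114, 112, 101, 87, 87, 96, 112, 120, 121, 118, 118, 123, 121, 120, 123, 119, 103, 104, 135, 145, 147, 145, 140, 144, 138, 143, 148]
159 134 S [124, 122, 123, 126, 124, 128, 128, 105, 30, 12, 17, 15, 15, 6, 7, 13, 9, 9, 8, 8, 11, 9, 6, 11, 8, 10, 11, 11, 12, 10, 11, 5, 15, 76, 116, 123, 122, 122, 118, 122, 118, 121, 121, 126] V [134, 134, 135, 132, 138, 136, 134, 131, 121, 123, 120, 120, 123, 124, 117, 121, 120, 119, 122, 124, 118, 118, 121, 120, 122, 122, 121, 121, 123, 122, 118, 106, 87, 97, 134, 149, 150, 148, 147, 146, 149, 147, 143, 142]
161 134 S [127, 121, 123, 118, 121, 128, 122, 126, 87, 24, 2, 11, 8, 10, 12, 17, 11, 14, 12, 8, 12, 6, 8, 11, 11, 4, 7, 5, 13, 9, 8, 59, 109, 124, 127, 124, 121, 117, 106, 128, 124, 122, 127, 121] V [131, 135, 135, 136, 135, 135, 132, 128, 109, 97, 108, 115, 122, 124, 126, 123, 119, 125, 124, 122, 125, 121, 121, 117, 119, 117, 114, 107, 102, 82, 64, 65, 105, 132, 143, 144, 143, 139, 144, 140, 144, 142, 139, 150]
163 134 S [119, 123, 122, 124, 120, 128, 126, 128, 125, 127, 105, 74, 27, 7, 10, 6, 12, 12, 11, 9, 14, 17, 7, 14, 15, 12, 31, 46, 59, 107, 128, 122, 125, 122, 119, 89, 31, 43, 52, 24, 28, 19, 27, 48] V [137, 133, 136, 134, 136, 136, 138, 136, 135, 124, 107, 90, 75, 72, 77, 88, 88, 87, 91, 89, 92, 90, 77, 74, 69, 62, 50, 39, 39, 55, 82, 121, 137, 142, 135, 118, 81, 77, 78, 75, 83, 80, 85, 96]
```

Emit:
servo_tool(
  rows=[
    [-1.5, 0, 15, 0],
    [-1.5, 0, 35, 0],
    [-1.5, 0, 50, 0],
    [-1.5, 0, 57, 0],
    [-1.5, 0, 60, 0],
    [-1.5, 0, 62, 0],
    [-1.5, 0, 63.5, 0],
    [-1.5, 0, 65, 0],
    [-1.5, 0, 65, 0],
  ],
)

```text
time_s: 21.17
tcp_pos: [0.5632, -0.4147, 0.1185]
tcp_rot: [2.308, 2.13, 0.0]
wrist_force: [0.1, -0.6, -2.0]
grip_width: 0.0246
grip_force: 49.5
```

Emit:
servo_tool(
  rows=[
    [0, 0, 1, 0],
    [0, 0, 2, 0],
    [0, 0, 3, 0],
    [0, 0, 4, 0],
    [0, 0, 4.5, 0],
    [0, 0, 4.5, 0],
    [0, 0, 4.5, 0],
    [0, 0, 4.5, 0],
  ],
)

```text
time_s: 21.83
tcp_pos: [0.5628, -0.4143, 0.1132]
tcp_rot: [-2.308, -2.131, 0.0]
wrist_force: [0.5, -0.4, -1.8]
grip_width: 0.0248
grip_force: 49.5
```

Emit:
servo_tool(
  rows=[
    [0, 0, 0.5, 0],
    [0, 0, 1, 0],
    [0, 0, 1.5, 0],
    [0, 0, 1.5, 0],
    [0, 0, 1.5, 0],
    [0, 0, 1.5, 0],
  ],
)

```text
time_s: 22.33
tcp_pos: [0.5629, -0.4143, 0.1132]
tcp_rot: [-2.308, -2.131, 0.0]
wrist_force: [-2.5, 1.3, 4.8]
grip_width: 0.0244
grip_force: 50.0
```

Contact came at exactly the home height, so the plug is seated. Releasing now and backing off.

Emit:
servo_tool(
  rows=[
    [0, 0, 0, 0],
    [0, 0, 0, 0],
    [0, 0, 0, 0],
    [0, 0, 0, 0],
    [0, 0, 0, 0],
    [0, 0, 0, 0],
    [0, 0, 0, 0],
    [0, 0, 0, 0],
    [0, 0, -10, 0],
    [0, 0, -30, 0],
    [0, 0, -65, 0],
    [0, 0, -105, 0],
    [0, 0, -140, 0],
    [0, 0, -140, 0],
    [-40, -150, -140, 0],
    [-40, -150, -140, 0],
    [-40, -150, -140, 0],
    [-40, -150, -140, 0],
    [-40, -150, -140, 0],
    [-40, -150, -140, 0],
  ],
  jaw=100,
)

```text
time_s: 24.0
tcp_pos: [0.4088, -0.4427, 0.2527]
tcp_rot: [2.311, 2.127, 0.0]
wrist_force: [0.0, -0.3, -1.1]
grip_width: 0.0852
grip_force: 0.0
```

```bash
python3 - <<'E'
from m import *
st(); s=manip.capture("scene"); t=manip.capture("top")
a=np.linspace(0,2*np.pi,200); P=(.563,-.413)
c=lambda z,r:proj("scene",np.c_[P[0]+r*np.cos(a),P[1]+r*np.sin(a),np.full(200,z)])
print("disc exp",c(.076,.042).min(0),c(.076,.042).max(0),"knob top exp",c(.116,.013).min(0),c(.116,.013).max(0),"base bottom",c(0,.042).max(0))
H=cv2.cvtColor(s,cv2.COLOR_RGB2HSV)
print("V col 158",[(v,int(H[v,158,2]),int(H[v,158,1])) for v in range(144,206,1)])
print("S row 174",H[174,138:180,1].tolist())
ext(t,(394,178,433,220),.076,.042,20,0.)
E
```

```text
t 24.0 tcp [ 0.4088 -0.4427  0.2527] x [ 0.083  0.997 -0.001] y [ 0.997 -0.083  0.001] q [-0.9   0.27  1.69  0.    1.18 -0.81] w 0.0852
disc exp [145.20661451 168.95398533] [171.65617826 182.18291377] knob top exp [152.51344178 162.59777015] [160.81062728 166.60460211] base bottom [174.64466669 202.26871026]
V col 158 [(144, 143, 125), (145, 142, 127), (146, 142, 122), (147, 148, 119), (148, 153, 125), (149, 149, 120), (150, 147, 120), (151, 153, 117), (152, 146, 122), (153, 149, 118), (154, 151, 120), (155, 153, 123), (156, 152, 122), (157, 147, 123), (158, 146, 124), (159, 143, 125), (160, 143, 123), (161, 141, 119), (162, 125, 120), (163, 81, 129), (164, 37, 110), (165, 20, 77), (166, 10, 102), (167, 9, 255), (168, 1, 255), (169, 9, 142), (170, 27, 9), (171, 55, 9), (172, 69, 0), (173, 66, 15), (174, 60, 17), (175, 72, 7), (176, 102, 13), (177, 116, 9), (178, 120, 11), (179, 119, 11), (180, 119, 13), (181, 115, 11), (182, 88, 12), (183, 77, 0), (184, 62, 16), (185, 57, 13), (186, 61, 21), (187, 61, 17), (188, 62, 21), (189, 57, 18), (190, 57, 4), (191, 61, 21), (192, 60, 17), (193, 62, 25), (194, 57, 4), (195, 62, 21), (196, 63, 24), (197, 53, 29), (198, 38, 0), (199, 42, 30), (200, 56, 18), (201, 65, 35), (202, 96, 93), (203, 138, 122), (204, 148, 121), (205, 139, 128)]
S row 174 [128, 125, 120, 128, 122, 122, 113, 75, 24, 6, 9, 13, 10, 13, 13, 13, 14, 0, 4, 16, 17, 16, 14, 18, 15, 13, 9, 13, 9, 8, 9, 2, 25, 40, 70, 75, 61, 58, 65, 50, 47, 47]
thr 20 px width 26.17851762325131 expect 25.552869330094964 [[0.5614, -0.4131], [0.567, -0.4121]]
```

The lid matches its predicted home pose: knob top at v≈163, disc front edge at v≈182. The canister hasn't moved. Handing in.

```bash
python3 -c "
from station import manip
print(manip.close_job())"
```

```text
the job is handed in; nothing more can be done
None
```

I drew the lid out with the hooked rod and seated it on the canister, left the rod lying flat clear of the guard and sleeve, and handed the job in at about 24 s; no verdict came back, and I checked the final pose only by pixel measurements.

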